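Drop the tea infuser into the return bin with the lever lid

TASK

Press the green lever of the steel return bin all the way down with your fingertips so that its lid swings up, and hold it down until the brass infuser ball waiting on the chute has rolled into the bin. Then let the lever come back up slowly under your fingers, taking two seconds or more, so that the lid never drops or slams and ends fully closed. Touch neither the ball nor the lid, grip nothing, and leave the glasses, kettle and other things where they stand.

Things in the scene. Friction and masses are not known exactly. Their poses are not given: they have to be found in the camera images.
- bin: Fixed open-topped steel bin, 170 (x) x 160 (y) x 165 mm high, walls 4 mm. Origin: centre of its underside, on the table. Its -x face carries the green lever; the lid is hinged along its +x top edge. On the +y side a dark chute 62 mm wide (centred on x = -25 mm) slopes down to the bin at 12 degrees from y = 250 mm; lower end 125 mm high, upper end 186 mm.
- lever (a joint): Lever angle (rad): 0 at rest, pad raised; grows as the pad is pressed down; hard stop at 0.36. Pivot along the bin's y axis at (-100, 0, 118) mm in the bin's frame; the lever points to the bin's -x, 0.17 rad upward at rest, 0.19 rad downward at the stop. Pressing takes 3 to 7 N at the pad; more means it is on its stop. Let go, it is thrown back up by the lid's weight.
- paddle_top (a point): Centre of the upper face of the lever's flat green pad (44 mm along the lever, 46 mm wide, 10 mm thick), 125 mm out from the pivot. About 144 mm above the table at rest and 99 mm with the lever fully down (45 mm lower, under 4 mm of sideways travel). Its axes are the bin's when the lever is at rest.
- lid: The lid: blue plate 174 x 166 x 4 mm, 167 mm above the table when closed, black front lip, 42 mm deep skirt on the chute side that blocks the chute. Origin on the hinge line, plate reaching to its -x. Opens upward, away from the lever; the ball can pass only once it is open over about 0.55 rad. It turns 2.3 rad per rad of the lever, 0.83 rad fully open, and falls shut hard if let go.
- infuser: Round brass-coloured tea infuser ball, 44 mm diameter, about 60 g, origin at its centre. It starts leaning against the lid's skirt at the lower end of the chute, centre 153 mm above the table, and rolls into the bin by itself about a second after the lid is well open (then its centre is about 28 mm above the table).
- glass_a: Clear tea glass, 60 mm across, 85 mm high, standing loose to the left of the lever pad. Origin: centre of its underside.
- glass_b: Amber tea glass, 60 mm across, 85 mm high, standing loose to the right of the lever pad. Origin: centre of its underside.
- sugar_bowl: White bowl, 100 mm across, 50 mm high, loose. Origin: centre of its underside.
- spoon: Steel spoon 150 mm long lying loose on the table.
- kettle: Steel kettle, body 156 mm across, about 160 mm high with its knob, loose, beside the work. Origin: centre of its underside.
- teapot: Smaller steel teapot, body 120 mm across, about 136 mm high, loose, beside the work. Origin: centre of its underside.

How it is judged:
On the way:
1. with the lid held open by the lever (lever beyond 0.28 rad), the infuser ball has rolled into the bin (value of joint lever above 0.28 rad and contact force between the fingers and bin above 0.5 N and z of infuser in the frame of bin between 0.015 and 0.06 m and x of infuser in the frame of bin between -0.085 and 0.085 m and y of infuser in the frame of bin between -0.08 and 0.08 m), for 0.1 s.
At the end, for the whole second after the job is handed in: The lid is closed (within 0.04 rad) and the lever back at rest (within 0.015 rad), with the infuser ball lying still inside the bin (value of joint lever below 0.015 rad and angle between lid's own z axis and vertical below 0.04 rad and linear speed of infuser below 0.05 m/s and z of infuser in the frame of bin between 0.015 and 0.06 m and x of infuser in the frame of bin between -0.085 and 0.085 m and y of infuser in the frame of bin between -0.08 and 0.08 m); the robot touches nothing.
It fails at once if the lid dropped or slammed: it closed faster than 1.8 rad/s (the lever came back faster than 0.8 rad/s) (velocity of joint lever below -0.8 rad/s).
It fails at once if the infuser ball was touched or lifted by the robot (contact force between any of the fingers, the arm and infuser above 0.3 N or height (world z) of infuser above 0.2 m).
It fails at once if the lid was touched by the robot (contact force between any of the fingers, the arm and lid above 0.5 N).
It fails at once if a glass, the bowl, the spoon, the kettle or the teapot was moved more than 20 mm or lifted (distance of any of glass_a, glass_b, sugar_bowl, spoon, kettle, teapot from where it was at the start of the episode above 0.02 m).
It fails at once if a standing thing was tipped over (angle between any of glass_a, glass_b, sugar_bowl, kettle, teapot's own z axis and vertical above 0.3 rad).
It also fails if it takes over 34 s, if anything falls off the work surface, if the arm or the gripper's body presses on something with over 40 N, if the wrist force passes 120 N, or if a joint passes its speed limit or range.

ROBOT

A 6-joint arm with a two-finger parallel gripper is mounted at the origin on the work surface. World frame = base frame: x ahead of the robot, y to its left, z up, the work surface at z = 0. Lengths are in m, angles in rad, forces in N, time in s.
With the tool pointing down it reaches from about 0.35 to 0.85 m from the base axis. Payload 8.1 kg.
Tool frame: the origin (TCP) lies on the mounting face of the last link; the fingertips stand 186 mm ahead of it and the grasp point (between the pads) lies 167 mm ahead of it; y points along the fingers, x is the direction in which the jaws open and shut, and the axes are right-handed (so a half turn about y gives the same grasp; the last joint's range is limited). The gripper opens to 93 mm and grips with 3 to 60 N. Pads are 15 mm wide; open, the fingers measure 128 mm over their backs; the gripper's body (75 mm by 188 mm) begins 65 mm behind the grasp point.
Start: joints at [1.201, 0.13, 1.488, -0, 1.523, -0.085], TCP at [0.169, 0.576, 0.405] pointing down, gripper open.
Joint ranges: [-2.96, 2.96], [-0.89, 2.26], [0.02, 2.5], [-1.34, 4.48], [0, 2.73], [-2.66, 2.66]. Speed limits (rad/s): [2.39, 2.39, 2.79, 3.14, 3.14, 3.14].

INTERFACE

Orientations are given as a rotation vector (axis times angle).
In Python, from plant import robot, imaging gives the robot as it stands.
- The arm moves only by the shell command python3 -m inch 'ROWS' [OPENING] [FORCE]. ROWS is JSON, a list of rows, each an object of numbers: "x", "y", "z": the shift along the tool's x, y, z in mm; "twist": the turn about the tool's y in rad. In form: [{"x": .., "y": .., "z": .., "twist": ..}, ...]. A call has 1 to 12 rows; each row shifts and turns the commanded pose from where the row before left it, along the tool's axes as they then stand; what a row does not reach is not made up. A row lasts 1/10 s, in which the tool goes at most 50 mm and 8.59 degrees, less where a joint would pass 70% of its speed; a pose out of reach is approached as far as the arm can. A call with a gripper value outside its range is refused whole. OPENING is the gripper command: -1 is shut, 1 is fully open, values between are in proportion, set as the call begins (- or left out, the last holds). The fingers move at their own pace and stop on an object; FORCE is the grip in N (left out, the last holds). Time passes only in rows, so rows that do not move let the fingers close. It gives the time, the measured TCP pose, the force and the opening at its end, in the units of the state.
- robot.read_state(): the state, without advancing time (a new reading comes with each control period).
- imaging.read_camera(name): name is "side" or "top"; returns a dict with "color" (480x640x3 uint8, red, green, blue), "depth" (480x640 float32, m along the optical axis (not along the pixel's ray), 0 where there is no reading), "fx", "fy", "cx", "cy" (pixels), "k1" (the pictures are not rectified: a ray, as slopes to the right and down, at radius r is drawn at 1 + k1 r^2 times it, then the intrinsics apply), "rvec" (rotation vector, rad) and "tvec" (3), from world to camera coordinates, as OpenCV has them. Camera axes: x right, y down, z forward; pixel columns grow to the right and rows downward; lengths in m; the calibration is good to about 2 mm. A picture is of the moment at which its call begins.
- robot.close_job(): hands the job in, once; it reports no verdict.
The state is a dict: "t": time; "q": joint angles; "dq": joint speeds; "joint_torque": joint torques, N m; "tool_pos": TCP position; "orientation": TCP orientation; "force": force on the tool from outside, world axes, zero at the start; "wrist_torque": the same for the moment, N m; "opening": finger opening in m.
Only numpy, scipy, OpenCV 4.12 (cv2) and the standard library are available. Lean on these libraries where they do the work, as an engineer would, in place of code of your own. Each camera call takes 0.05 s, during which the arm holds its last target.

## Working session

There is one attempt and no reset: what is moved stays moved. The work goes in short steps, Python scripts to look and compute and a shell command to move; the robot and the scene stay as the last step left them, time stands still between calls to the robot, and variables do not carry over. Pictures are saved under pics/ and viewed, and the job is handed in when it is done.

```bash
ls; mkdir -p pics
python3 - <<'E'
from plant import robot, imaging
import cv2,numpy as np
print(robot.read_state())
for n in("side","top"):
    c=imaging.read_camera(n)
    cv2.imwrite(f"pics/{n}0.png",c["color"][:,:,::-1]); np.savez(f"{n}0.npz",**c)
    print({k:v for k,v in c.items() if k not in("color","depth")})
E
```

```text
pics
{'t': 0.0, 'q': array([ 1.20061736e+00,  1.31164799e-01,  1.48928559e+00,  1.76555210e-06,
        1.52298499e+00, -8.54136578e-02]), 'dq': array([ 0.0011753 ,  0.00148663, -0.0007649 ,  0.00077648, -0.00105839,
        0.00045495]), 'joint_torque': array([-8.42901250e-05, -5.59843504e+01, -4.91755700e+01,  7.69131398e-02,
        3.54982086e-02, -1.14385659e-04]), 'tool_pos': array([0.16846246, 0.57562683, 0.40368149]), 'orientation': array([-1.33155751, -0.99575084,  0.99835238]), 'force': array([0.13838516, 0.05051229, 0.25081576]), 'wrist_torque': array([ 0.00604693,  0.01661776, -0.03633271]), 'opening': 0.09318257248355744}
{'fx': 533.5466171357529, 'fy': 533.5466171357529, 'cx': 328.64953474519, 'cy': 254.15490881521202, 'k1': -0.027631303975661128, 'rvec': array([ 2.30886183, -0.43223292,  0.16836605]), 'tvec': array([-0.58530663,  0.22713478,  1.25325103])}
{'fx': 590.1491860773126, 'fy': 590.1491860773126, 'cx': 329.7641006455207, 'cy': 233.8101872471449, 'k1': -0.19080733126074212, 'rvec': array([ 2.16225349, -2.18590473,  0.11673295]), 'tvec': array([-0.01230018,  0.62371228,  1.67002585])}
```

View pics/side0.png

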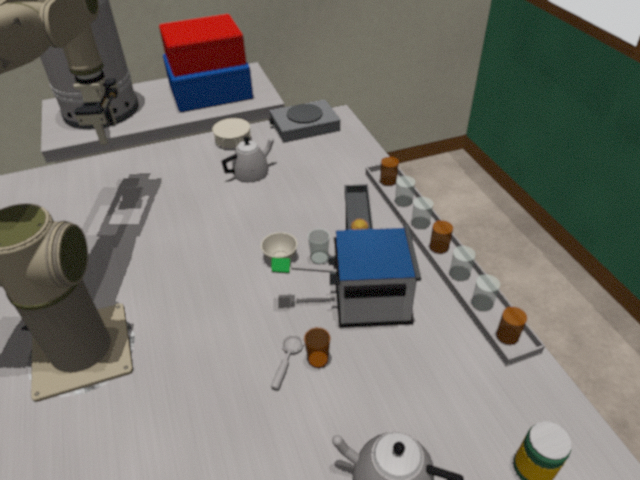

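View pics/top0.png

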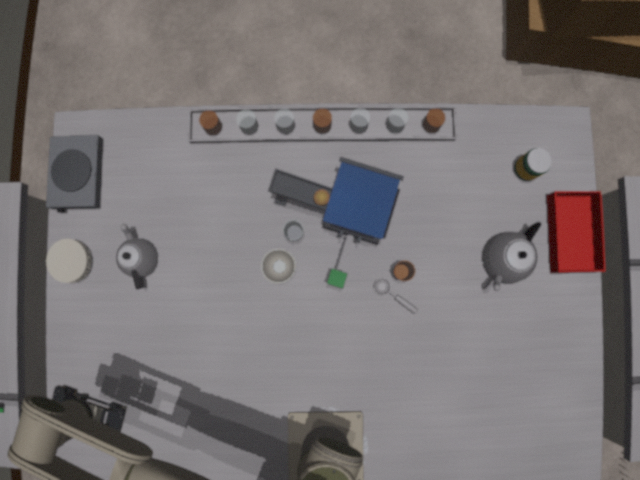

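```bash
cat > h.py <<'E'
import numpy as np,cv2
from scipy.spatial.transform import Rotation as R
def load(n): return dict(np.load(n,allow_pickle=True))
def cloud(c):
    K=np.array([[c['fx'],0,c['cx']],[0,c['fy'],c['cy']],[0,0,1.]])
    v,u=np.mgrid[0:480,0:640]
    p=np.stack([u,v],-1).reshape(-1,1,2).astype(float)
    n=cv2.undistortPoints(p,K,np.array([float(c['k1']),0,0,0])).reshape(480,640,2)
    P=np.dstack([n,np.ones((480,640))])*c['depth'][...,None]
    return (P-c['tvec'])@R.from_rotvec(c['rvec']).as_matrix()
def project(c,X):
    K=np.array([[c['fx'],0,c['cx']],[0,c['fy'],c['cy']],[0,0,1.]])
    return cv2.projectPoints(np.asarray(X,float).reshape(-1,3),c['rvec'],c['tvec'],K,np.array([float(c['k1']),0,0,0]))[0].reshape(-1,2)
E
python3 - <<'E'
from h import *
print(R.from_rotvec([-1.33155751, -0.99575084,  0.99835238]).as_matrix().round(4))
for n in("side0.npz","top0.npz"):
    c=load(n);P=cloud(c);hsv=cv2.cvtColor(c['color'],cv2.COLOR_RGB2HSV)
    for nm,lo,hi in(("green",(40,90,40),(85,255,255)),("blue",(95,90,40),(130,255,255)),("brass",(12,100,60),(32,255,255))):
        m=(cv2.inRange(hsv,lo,hi)>0)&(c['depth']>0)
        k,l,s,ce=cv2.connectedComponentsWithStats(m.astype(np.uint8))
        for i in range(1,k):
            if s[i,4]>60:
                Q=P[l==i]; print(n,nm,s[i],ce[i].round(),np.median(Q,0).round(4),np.percentile(Q,3,axis=0).round(3),np.percentile(Q,97,axis=0).round(3))
E
```

```text
[[ 2.809e-01 -7.000e-04 -9.597e-01]
 [ 9.597e-01 -1.700e-03  2.809e-01]
 [-1.800e-03 -1.000e+00  2.000e-04]]
side0.npz green [  468     0   172   299 31877] [564. 128.] [ 2.0114  0.6705 -0.2327] [ 2.001  0.148 -0.632] [2.022 1.308 0.149]
side0.npz green [271 258  19  15 257] [280. 264.] [ 0.4915 -0.0383  0.1422] [ 0.471 -0.06   0.137] [ 0.514 -0.016  0.147]
side0.npz green [524 435  42  33 354] [541. 457.] [ 0.7869 -0.6411  0.1045] [ 0.78  -0.66   0.088] [ 0.818 -0.602  0.112]
side0.npz blue [ 163   54   90   58 2817] [210.  87.] [0.537 1.026 0.083] [0.404 1.016 0.012] [0.685 1.104 0.141]
side0.npz blue [ 336  228   79   53 3629] [373. 254.] [ 0.697  -0.111   0.1674] [ 0.613 -0.189  0.164] [ 0.781 -0.024  0.17 ]
side0.npz brass [541   0  22  16  89] [552.   8.] [2.005  0.9376 0.2104] [1.994 0.878 0.189] [2.013 1.015 0.221]
side0.npz brass [578  18  62  43 324] [615.  40.] [2.0035 0.5603 0.2115] [1.995 0.445 0.19 ] [2.012 0.764 0.225]
side0.npz brass [ 381  135  259  188 3250] [504. 203.] [ 1.9946  0.6763 -0.6986] [ 0.938  0.015 -0.745] [2.009 1.377 0.078]
side0.npz brass [351 219  17
[... 1077 characters left out ...]
.npz brass [314 110  17  17 140] [322. 116.] [0.9598 0.0026 0.0811] [ 0.932 -0.02   0.074] [0.977 0.02  0.088]
top0.npz brass [428 110  16  17 154] [436. 117.] [ 0.9582 -0.3306  0.0809] [ 0.933 -0.348  0.073] [ 0.975 -0.31   0.087]
top0.npz brass [201 112  16  12  86] [207. 116.] [0.9652 0.3335 0.0794] [0.949 0.31  0.074] [0.978 0.35  0.089]
top0.npz brass [516 157  20  23 160] [523. 170.] [ 0.8008 -0.5858  0.057 ] [ 0.781 -0.615  0.027] [ 0.837 -0.579  0.082]
top0.npz brass [315 191  14  14 151] [321. 197.] [0.7083 0.0043 0.1697] [ 0.693 -0.012  0.16 ] [0.724 0.02  0.177]
top0.npz brass [394 264  15  15 151] [401. 271.] [ 0.5148 -0.2269  0.0036] [ 0.497 -0.244 -0.003] [ 0.532 -0.202  0.082]
```

The pad centre is at about (0.4925, -0.0365, 0.143), against an expected height of 0.144. The bin is yawed about -19°, so its y axis nearly matches the tool x already. I'll travel at the current height, with fingertips at about 0.218 m, clear of everything, and shut the fingers on the way.

```bash
python3 -m inch '[{"x":-12,"z":-12},{"x":-25,"z":-24},{"x":-25,"z":-24},{"x":-25,"z":-24},{"x":-25,"z":-24},{"x":-25,"z":-24},{"x":-25,"z":-24},{"x":-25,"z":-24},{"x":-25,"z":-24},{"x":-25,"z":-24},{"x":-25,"z":-24},{"x":-25,"z":-24}]' -1
python3 -m inch '[{"x":-25,"z":-24},{"x":-25,"z":-24},{"x":-25,"z":-24},{"x":-25,"z":-24},{"x":-25,"z":-24},{"x":-25,"z":-24},{"x":-25,"z":-24},{"x":-20,"z":-19},{"x":-12,"z":-12},{"x":0},{"x":0}]'
python3 - <<'E'
from plant import robot
from h import *
s=robot.read_state();M=R.from_rotvec(s['orientation']).as_matrix()
d=np.array([.4925,-.0365,.330])-s['tool_pos'];print(s['tool_pos'],M.round(3),(M.T@d*1000).round(1),s['force'],s['opening'],s['t'])
E
```

```text
[0.16848369 0.57564095 0.40379064] [[ 0.281 -0.001 -0.96 ]
 [ 0.96  -0.002  0.281]
 [-0.002 -1.     0.   ]] [-496.3   74.6 -483. ] [0.55123878 0.90940695 0.40875983] 0.09294898734772067 0.1$[0]: bad value
$[0]: bad value
```

```bash
python3 -m inch '[{"x":-12,"y":0,"z":-12,"twist":0}]' -1
```

```text
t: 0.2
tool_pos: [0.176, 0.5614, 0.4039]
orientation: [-1.33, -0.997, 0.999]
force: [0.6, -1.0, 0.3]
opening: 0.0884
```

All four keys are needed in every row.

```bash
python3 -m inch '[{"x":-25,"y":0,"z":-24,"twist":0},{"x":-25,"y":0,"z":-24,"twist":0},{"x":-25,"y":0,"z":-24,"twist":0},{"x":-25,"y":0,"z":-24,"twist":0},{"x":-25,"y":0,"z":-24,"twist":0},{"x":-25,"y":0,"z":-24,"twist":0},{"x":-25,"y":0,"z":-24,"twist":0},{"x":-25,"y":0,"z":-24,"twist":0},{"x":-25,"y":0,"z":-24,"twist":0},{"x":-25,"y":0,"z":-24,"twist":0},{"x":-25,"y":0,"z":-24,"twist":0},{"x":-25,"y":0,"z":-24,"twist":0}]' -1
python3 -m inch '[{"x":-25,"y":0,"z":-24,"twist":0},{"x":-25,"y":0,"z":-24,"twist":0},{"x":-25,"y":0,"z":-24,"twist":0},{"x":-25,"y":0,"z":-24,"twist":0},{"x":-25,"y":0,"z":-24,"twist":0},{"x":-25,"y":0,"z":-24,"twist":0},{"x":-15,"y":0,"z":-18,"twist":0},{"x":-10,"y":0,"z":-10,"twist":0},{"x":0,"y":0,"z":0,"twist":0},{"x":0,"y":0,"z":0,"twist":0}]'
python3 - <<'E'
from plant import robot
from h import *
s=robot.read_state();M=R.from_rotvec(s['orientation']).as_matrix()
d=np.array([.4925,-.0365,.330])-s['tool_pos'];print(s['tool_pos'],M.round(3),(M.T@d*1000).round(1),s['force'],s['opening'],s['t'])
E
```

```text
t: 1.4
tool_pos: [0.3691, 0.1908, 0.4045]
orientation: [-1.33, -0.997, 0.997]
force: [1.1, 0.5, -0.1]
opening: 0.0005
t: 2.4
tool_pos: [0.4844, -0.0237, 0.4044]
orientation: [-1.33, -0.996, 0.997]
force: [0.7, -0.4, 0.0]
opening: 0.0003
[ 0.48442562 -0.02367049  0.40441765] [[ 0.281 -0.001 -0.96 ]
 [ 0.96   0.001  0.281]
 [ 0.    -1.     0.001]] [-10.1  74.4 -11.4] [ 0.74599204 -0.38457942  0.01012421] 0.0002802334337222155 2.4
```

```bash
python3 -m inch '[{"x":-5,"y":0,"z":-6,"twist":0},{"x":-5,"y":10,"z":-6,"twist":0},{"x":0,"y":20,"z":0,"twist":0},{"x":0,"y":20,"z":0,"twist":0},{"x":0,"y":12,"z":0,"twist":0},{"x":0,"y":0,"z":0,"twist":0},{"x":0,"y":0,"z":0,"twist":0}]'
python3 - <<'E'
from plant import imaging
import cv2,numpy as np
for n in("side","top"):
    c=imaging.read_camera(n); im=c["color"][:,:,::-1]
    im=im[190:370,230:450] if n=="side" else im[140:320,250:430]
    cv2.imwrite(f"pics/{n}1.png",cv2.resize(im,None,fx=3,fy=3))
E
```

```text
t: 3.1
tool_pos: [0.4935, -0.0371, 0.3429]
orientation: [-1.33, -0.997, 0.997]
force: [0.6, -0.0, 0.5]
opening: 0.0006
```

View pics/side1.png

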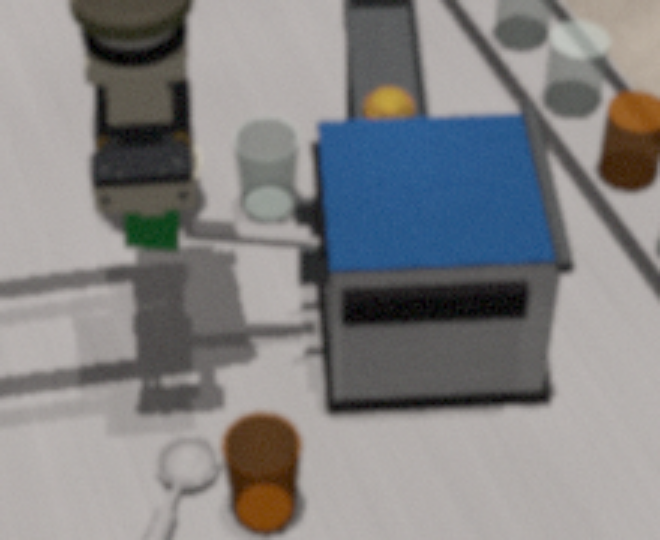

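View pics/top1.png

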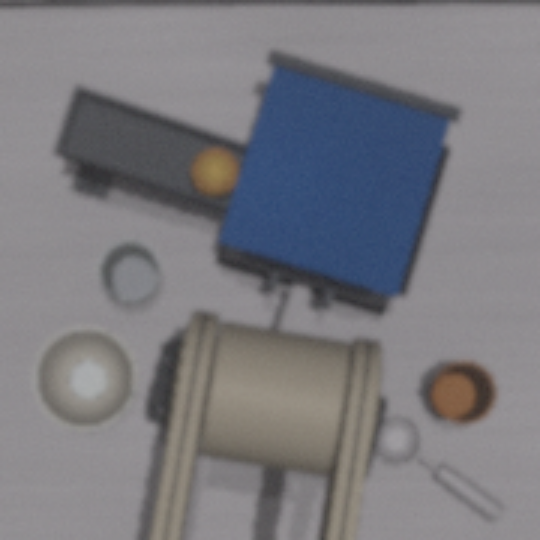

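In the side crop the gripper stands over the green pad, at about (152, 230). The ball at (388, 103) leans on the lid's skirt. In the top crop the lid is clear of the gripper and the glasses, bowl and spoon stand untouched. The fingertips are at about 0.157 m, so I'll press.

```bash
python3 -m inch '[{"x":0,"y":6,"z":0,"twist":0},{"x":0,"y":6,"z":0,"twist":0},{"x":0,"y":5,"z":0,"twist":0},{"x":0,"y":5,"z":0,"twist":0},{"x":0,"y":5,"z":0,"twist":0},{"x":0,"y":0,"z":0,"twist":0}]'
python3 -m inch '[{"x":0,"y":5,"z":0,"twist":0},{"x":0,"y":5,"z":0,"twist":0},{"x":0,"y":5,"z":0,"twist":0},{"x":0,"y":5,"z":0,"twist":0},{"x":0,"y":5,"z":0,"twist":0},{"x":0,"y":0,"z":0,"twist":0},{"x":0,"y":0,"z":0,"twist":0}]'
```

```text
t: 3.8
tool_pos: [0.4932, -0.037, 0.3149]
orientation: [-1.33, -0.996, 0.997]
force: [-0.5, -0.4, 0.4]
opening: 0.0008
t: 4.5
tool_pos: [0.4935, -0.0372, 0.2907]
orientation: [-1.331, -0.997, 0.997]
force: [-0.7, -0.6, 2.8]
opening: 0.0007
```

Run:
```python
from plant import imaging,robot
import cv2,numpy as np
print([robot.read_state()['force'].round(1)])
c=imaging.read_camera("side"); im=c["color"][:,:,::-1]
cv2.imwrite("pics/side2.png",cv2.resize(im[190:370,230:450],None,fx=3,fy=3))
```

```text
[array([-0.7, -0.6,  2.8])]
```

View pics/side2.png

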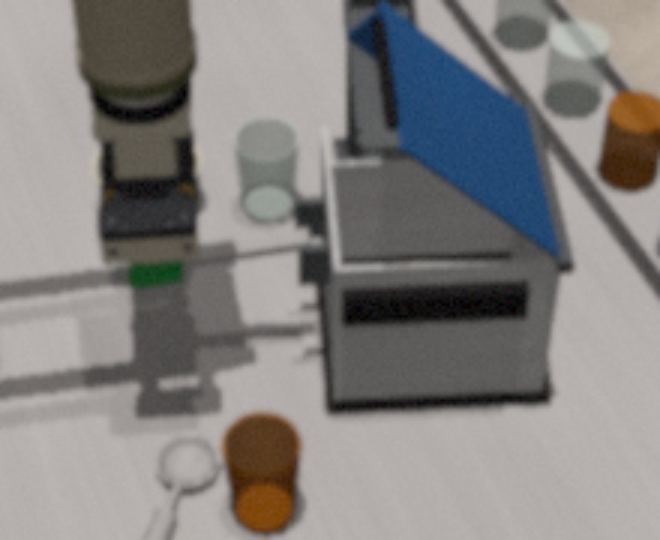

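The lever works: the lid is well up (its edge runs from (385, 5) to (560, 255)) and the fingers are on the pad at (155, 272). I'll press on down to the stop.

```bash
python3 -m inch '[{"x":0,"y":3,"z":0,"twist":0},{"x":0,"y":2,"z":0,"twist":0},{"x":0,"y":1,"z":0,"twist":0},{"x":0,"y":0,"z":0,"twist":0},{"x":0,"y":0,"z":0,"twist":0}]'
```

```text
t: 5.05
tool_pos: [0.4939, -0.0373, 0.287]
orientation: [-1.332, -0.998, 0.996]
force: [-8.3, 0.6, 20.3]
opening: 0.0004
```

The force is 20 N, so the lever is on its stop. I'll hold while the ball rolls.

```bash
python3 -m inch '[{"x":0,"y":0,"z":0,"twist":0},{"x":0,"y":0,"z":0,"twist":0},{"x":0,"y":0,"z":0,"twist":0},{"x":0,"y":0,"z":0,"twist":0},{"x":0,"y":0,"z":0,"twist":0},{"x":0,"y":0,"z":0,"twist":0},{"x":0,"y":0,"z":0,"twist":0},{"x":0,"y":0,"z":0,"twist":0},{"x":0,"y":0,"z":0,"twist":0},{"x":0,"y":0,"z":0,"twist":0},{"x":0,"y":0,"z":0,"twist":0},{"x":0,"y":0,"z":0,"twist":0}]'
python3 - <<'E'
from plant import imaging,robot
import cv2,numpy as np
from h import *
for n in("side","top"):
    c=imaging.read_camera(n); im=c["color"][:,:,::-1]; np.savez(n+"3.npz",**c)
    im=im[170:350,230:450] if n=="side" else im[140:320,250:430]
    cv2.imwrite(f"pics/{n}3.png",cv2.resize(im,None,fx=3,fy=3))
E
```

```text
t: 6.25
tool_pos: [0.4939, -0.0372, 0.287]
orientation: [-1.332, -0.998, 0.996]
force: [-8.5, 1.2, 20.4]
opening: 0.0005
```

View pics/side3.png

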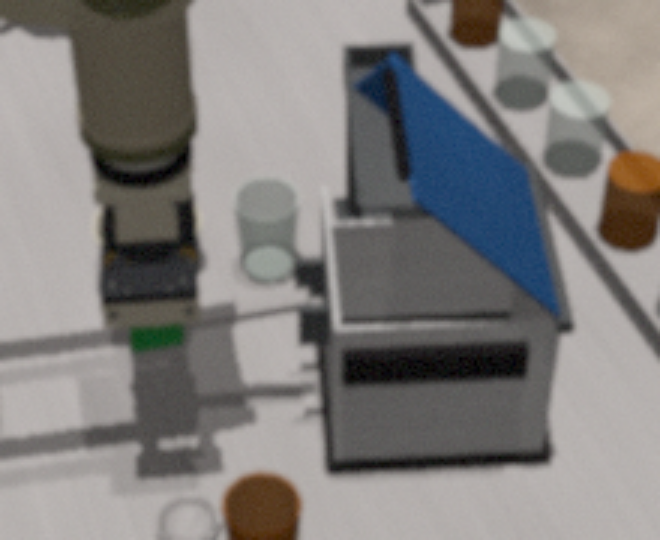

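View pics/top3.png

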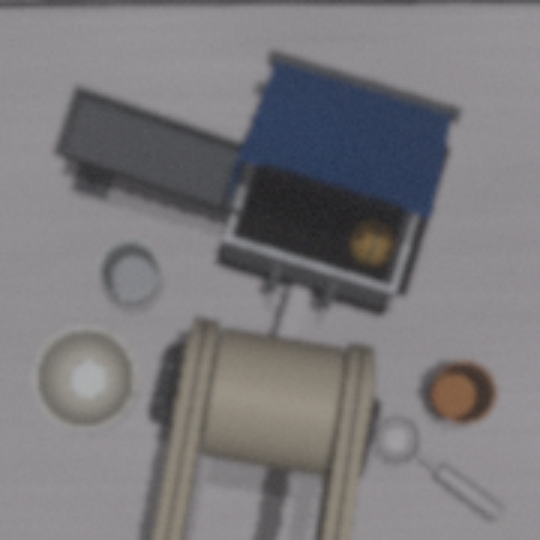

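Run:
```python
from h import *
c=load("top3.npz");P=cloud(c);u,v=250+372//3,140+242//3
q=P[v-1:v+2,u-1:u+2].reshape(-1,3);print(np.median(q,0))
# bin frame approx
y=-0.30
for y in(-.28,-.33):
    b=np.array([.4925,-.0365])+.223*np.array([np.cos(y),np.sin(y)]); d=np.median(q,0)[:2]-b
    print(b,np.cos(y)*d[0]+np.sin(y)*d[1],-np.sin(y)*d[0]+np.cos(y)*d[1])
```

```text
[ 0.66034635 -0.14610605  0.04896277]
[ 0.70681536 -0.09812731] -0.03140010308122951 -0.05895220451857269
[ 0.70346744 -0.1087616 ] -0.028693170852215955 -0.049302525933434066
```

The top of the ball is at z 0.049, so its centre is about 0.027 (28 mm expected), at bin (-0.03, -0.055): it is in the bin. Now the slow release, about 15 mm/s or 0.12 rad/s.

```bash
python3 -m inch '[{"x":0,"y":-1,"z":0,"twist":0},{"x":0,"y":-1.5,"z":0,"twist":0},{"x":0,"y":-1.5,"z":0,"twist":0},{"x":0,"y":-1.5,"z":0,"twist":0},{"x":0,"y":-1.5,"z":0,"twist":0},{"x":0,"y":-1.5,"z":0,"twist":0},{"x":0,"y":-1.5,"z":0,"twist":0},{"x":0,"y":-1.5,"z":0,"twist":0},{"x":0,"y":-1.5,"z":0,"twist":0},{"x":0,"y":-1.5,"z":0,"twist":0},{"x":0,"y":-1.5,"z":0,"twist":0},{"x":0,"y":-1.5,"z":0,"twist":0}]'
python3 -m inch '[{"x":0,"y":-1.5,"z":0,"twist":0},{"x":0,"y":-1.5,"z":0,"twist":0},{"x":0,"y":-1.5,"z":0,"twist":0},{"x":0,"y":-1.5,"z":0,"twist":0},{"x":0,"y":-1.5,"z":0,"twist":0},{"x":0,"y":-1.5,"z":0,"twist":0},{"x":0,"y":-1.5,"z":0,"twist":0},{"x":0,"y":-1.5,"z":0,"twist":0},{"x":0,"y":-1.5,"z":0,"twist":0},{"x":0,"y":-1.5,"z":0,"twist":0},{"x":0,"y":-1.5,"z":0,"twist":0},{"x":0,"y":-1.5,"z":0,"twist":0}]'
python3 -m inch '[{"x":0,"y":-1.5,"z":0,"twist":0},{"x":0,"y":-1.5,"z":0,"twist":0},{"x":0,"y":-1.5,"z":0,"twist":0},{"x":0,"y":-1.5,"z":0,"twist":0},{"x":0,"y":-1.5,"z":0,"twist":0},{"x":0,"y":-1.5,"z":0,"twist":0},{"x":0,"y":-1.5,"z":0,"twist":0},{"x":0,"y":-1.5,"z":0,"twist":0},{"x":0,"y":-1.5,"z":0,"twist":0},{"x":0,"y":-1.5,"z":0,"twist":0},{"x":0,"y":-1.5,"z":0,"twist":0},{"x":0,"y":-1.5,"z":0,"twist":0}]'
```

```text
t: 7.55
tool_pos: [0.4932, -0.0371, 0.3022]
orientation: [-1.33, -0.996, 0.997]
force: [-3.1, 0.7, 4.0]
opening: 0.0003
t: 8.75
tool_pos: [0.4938, -0.0372, 0.3207]
orientation: [-1.332, -0.998, 0.996]
force: [3.2, -0.9, 2.8]
opening: 0.0006
t: 9.95
tool_pos: [0.4932, -0.0371, 0.338]
orientation: [-1.33, -0.996, 0.997]
force: [0.7, 0.4, 0.6]
opening: 0.0004
```

Contact held throughout the release, and the fingers are now off (force about zero, tip at 0.152). I'll retreat upward and check.

```bash
python3 -m inch '[{"x":0,"y":-5,"z":0,"twist":0},{"x":0,"y":-10,"z":0,"twist":0},{"x":0,"y":-20,"z":0,"twist":0},{"x":0,"y":-25,"z":10,"twist":0},{"x":0,"y":-20,"z":20,"twist":0},{"x":0,"y":0,"z":30,"twist":0},{"x":0,"y":0,"z":30,"twist":0},{"x":0,"y":0,"z":15,"twist":0},{"x":0,"y":0,"z":0,"twist":0},{"x":0,"y":0,"z":0,"twist":0}]'
python3 - <<'E'
from plant import imaging,robot
import cv2,numpy as np
from h import *
for n in("side","top"):
    c=imaging.read_camera(n); P=cloud(c);hsv=cv2.cvtColor(c['color'],cv2.COLOR_RGB2HSV)
    cv2.imwrite(f"pics/{n}4.png",c["color"][:,:,::-1])
    for nm,lo,hi,(v0,v1,u0,u1) in(("green",(40,90,20),(85,255,255),(230,300,260,350)),("blue",(95,90,40),(130,255,255),(150,300,320,420))):
        m=(cv2.inRange(hsv,lo,hi)>0)&(c['depth']>0); Q=P[v0:v1,u0:u1][m[v0:v1,u0:u1]]
        print(n,nm,len(Q),np.median(Q,0).round(4))
        if nm=="blue": A=np.c_[Q[:,:2],np.ones(len(Q))]; print(" slopes",np.linalg.lstsq(A,Q[:,2],rcond=None)[0].round(4))
E
```

```text
t: 10.95
tool_pos: [0.3929, -0.0077, 0.4192]
orientation: [-1.332, -0.998, 0.996]
force: [1.0, -0.1, 0.4]
opening: 0.0004
side green 255 [ 0.4918 -0.0384  0.1426]
side blue 3638 [ 0.6975 -0.1112  0.1674]
 slopes [ 0.0002 -0.0132  0.1655]
top green 217 [ 0.4934 -0.0357  0.1433]
top blue 3834 [ 0.6989 -0.1031  0.1684]
 slopes [0.0041 0.006  0.166 ]
```

View pics/side4.png

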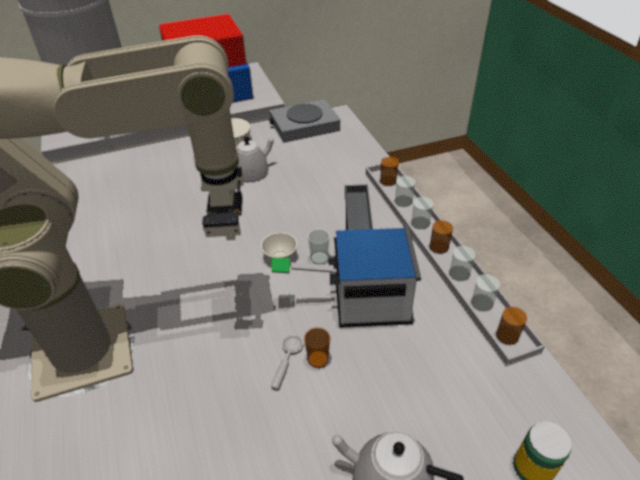

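View pics/top4.png

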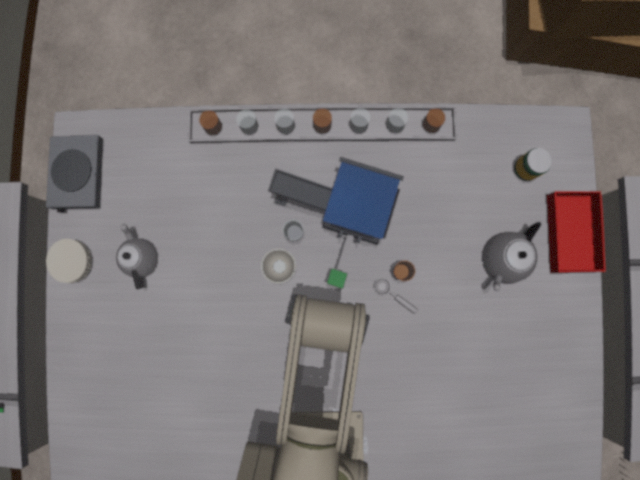

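The lid is flat and closed, with the lid and pad at the heights measured at the start. The chute is empty, and the glass, bowl, spoon, kettle and teapot pixels have not changed. The arm is clear, so I'll hand in.

```bash
python3 -c "
from plant import robot
print(robot.close_job())"
```

```text
the job is handed in; nothing more can be done
None
```

The task is done and handed in at about 11 s of the 34 s allowed; the interface gives no verdict.

- **Press:** with the fingers shut, I pressed the green pad down to its stop, reading about 20 N there. I held it for over a second.
- **Ball:** the camera then showed the ball in the bin, with its centre about 27 mm above the table against 28 mm expected.
- **Release:** I let the lever up at about 15 mm/s over some 3 s. The fingers still read a few newtons at the mid-release checks and came off only at the top.
- **Final check:** the lid was flat at 0.167–0.168 m and the pad back at its starting height of 0.143 m. The chute was empty, the glasses, bowl, spoon, kettle and teapot had not visibly moved, and the arm was clear.

No check failed. I could not see the ball once the lid had closed. I judged the lever's speed from the arm's slow motion, as there is no direct reading of it.

The first move call was refused because every row needs all four keys, and nothing moved.

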